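Transfer the crucible row to the carrier in its colour order

TASK

Move the four crucibles from the cream cooling board to the steel carrier, so that they stand in the order the carrier gives: each upright and flat inside the seat of its own collar colour. Set each down gently, without dropping it or tipping it over, and leave the glass desiccator and the tongs where they are.

Things in the scene. Friction and masses are not known exactly. Their poses are not given: they have to be found in the camera images.
- crucible_red: Open straight ceramic crucible, white, its top 18 mm and inner floor red; 36 mm across, 48 high, wall 3.5, about 90 g. Origin: centre of its underside; z up. Starts in a pocket (44 wide, 5 deep, floor 13 mm above the bench) of a fixed cream cooling board 80 x 276 x 18 mm, any of four in a row 68 mm apart along it. Board and carrier lie one nearer, one farther, along y within 0.2 rad.
- seat_red: Red round dish: 60 mm across, 52 inside; its floor, where a crucible stands, is 3 mm above the origin, its lip's top 8 mm. Origin: centre of its underside; z up. Fixed on a fixed steel carrier plate (80 x 288 mm, 10 thick, ends turned up to 16 mm); four dishes in a row 68 mm apart along it, colours in any order.
- crucible_yellow: Open straight ceramic crucible, white, its top 18 mm and inner floor yellow; 36 mm across, 48 high, wall 3.5, about 90 g. Origin: centre of its underside; z up. Starts in a pocket (44 wide, 5 deep, floor 13 mm above the bench) of a fixed cream cooling board 80 x 276 x 18 mm, any of four in a row 68 mm apart along it. Board and carrier lie one nearer, one farther, along y within 0.2 rad.
- seat_yellow: Yellow round dish: 60 mm across, 52 inside; its floor, where a crucible stands, is 3 mm above the origin, its lip's top 8 mm. Origin: centre of its underside; z up. Fixed on a fixed steel carrier plate (80 x 288 mm, 10 thick, ends turned up to 16 mm); four dishes in a row 68 mm apart along it, colours in any order.
- crucible_green: Open straight ceramic crucible, white, its top 18 mm and inner floor green; 36 mm across, 48 high, wall 3.5, about 90 g. Origin: centre of its underside; z up. Starts in a pocket (44 wide, 5 deep, floor 13 mm above the bench) of a fixed cream cooling board 80 x 276 x 18 mm, any of four in a row 68 mm apart along it. Board and carrier lie one nearer, one farther, along y within 0.2 rad.
- seat_green: Green round dish: 60 mm across, 52 inside; its floor, where a crucible stands, is 3 mm above the origin, its lip's top 8 mm. Origin: centre of its underside; z up. Fixed on a fixed steel carrier plate (80 x 288 mm, 10 thick, ends turned up to 16 mm); four dishes in a row 68 mm apart along it, colours in any order.
- crucible_blue: Open straight ceramic crucible, white, its top 18 mm and inner floor blue; 36 mm across, 48 high, wall 3.5, about 90 g. Origin: centre of its underside; z up. Starts in a pocket (44 wide, 5 deep, floor 13 mm above the bench) of a fixed cream cooling board 80 x 276 x 18 mm, any of four in a row 68 mm apart along it. Board and carrier lie one nearer, one farther, along y within 0.2 rad.
- seat_blue: Blue round dish: 60 mm across, 52 inside; its floor, where a crucible stands, is 3 mm above the origin, its lip's top 8 mm. Origin: centre of its underside; z up. Fixed on a fixed steel carrier plate (80 x 288 mm, 10 thick, ends turned up to 16 mm); four dishes in a row 68 mm apart along it, colours in any order.
- desiccator: Bystander: large round glass jar with a domed lid, blue granules inside, 230 mm across, 228 mm high, stands loose left of the work. Origin: centre of its underside.
- tongs: Bystander: steel crucible tongs lying loose on the bench right of the work, about 245 mm long, 70 mm wide, 11 mm high. Origin: near their middle, at bench level; x runs along them to the tips.
Not all that is in view belongs to the job. What is meant by the crucible_red is not black, and is the smaller of those in its own colour.

How it is judged:
By the outcome, as a careful person would: the job done as asked, in the order asked, and still so for the second after the job is handed in, with the robot touching nothing.
It also fails if it takes over 80 s, if anything falls off the work surface, if the arm or the gripper's body presses on something with over 40 N, if the wrist force passes 120 N, or if a joint passes its speed limit or range.

ROBOT

A 7-joint arm with a two-finger parallel gripper is mounted at the origin on the work surface. World frame = base frame: x ahead of the robot, y to its left, z up, the work surface at z = 0. Lengths are in m, angles in rad, forces in N, time in s.
With the tool pointing down it reaches from about 0.4 to 0.925 m from the base axis. Payload 4.1 kg.
Tool frame: the origin (TCP) lies at the very end of the fingers, on their centre line; the grasp point (between the pads) lies env.hold_point_z behind it (env.hold_point_z is the distance from the TCP to the grasp point, in m); z points along the fingers, y is the line along which they close (so a half turn about z gives the same grasp; the last joint's range is limited). The gripper opens to 85 mm and grips with 20 to 120 N. Pads are 22 mm wide; open, the fingers measure 114 mm over their backs; the gripper's body (76 mm by 85 mm) begins 54 mm behind the grasp point. The pads swing forward as they close: fully open they stand 13 mm farther back than shut.
Start: joints at [-0.099, 0.398, 0.045, 1.537, -0.019, 1.207, -0.051], TCP at [0.65, 0, 0.231] pointing down, gripper open.
Joint ranges: [-2.82, 2.82], [-0.49, 2.23], [-1.37, 1.46], [0, 2.46], [-1.36, 4.5], [0.23, 2], [-2.94, 2.94]. Speed limits (rad/s): [2.57, 2.57, 3.14, 3.14, 3.14, 3.14, 3.14].

INTERFACE

Orientations are given as a unit quaternion [w, x, y, z].
In Python, from workcell import env gives the robot as it stands.
- The arm moves only by the tool play_rows, never from a script. Its argument "steps" is a list of rows, each an object with "travel": the shift along the tool's x, y, z in units of 0.04 m (1.0 is 0.04 m), a list of three; "yaw": the turn about the tool's z in units of 90 degrees (1.0 is 90 degrees). A call has 1 to 10 rows; each row shifts and turns the commanded pose from where the row before left it, along the tool's axes as they then stand; what a row does not reach is not made up. A row lasts 1/12 s, in which the tool goes at most 41.7 mm and 7.16 degrees, less where a joint would pass 70% of its speed; a pose out of reach is approached as far as the arm can. A call with a number of a shift or a turn outside -1 to 1 is refused whole. A call with a gripper value outside its range is refused whole. "jaw" is the opening, from 0 (shut) to 1 (fully open), set as the call begins (left out, the last holds). The fingers move at their own pace and stop on an object; "newtons" is the grip in N (left out, the last holds). Time passes only in rows, so rows that do not move let the fingers close. It gives the time, the measured TCP pose, the force, the opening and the grip force at its end, in the units of the state.
- env.sense(): the state, without advancing time (a new reading comes with each control period).
- env.read_camera(name): name is "scene" or "side" or "wrist"; returns a dict with "img" (420x560x3 uint8, red, green, blue), "fx", "fy", "cx", "cy" (pixels), "R" (3x3) and "t" (3): a world point X has camera coordinates R X + t; the wrist camera has in their place "T_tool_cam" (4x4, takes a point from camera to tool coordinates, whose origin is the TCP and whose axes are the flange's). Camera axes: x right, y down, z forward; pixel columns grow to the right and rows downward; lengths in m; the calibration is good to about 2 mm. A picture is of the moment at which its call begins: read the wrist's pose just before it. There is no depth.
- env.finish_job(): hands the job in; it is judged then, once.
Trained networks look in a picture, given as the dict that the camera call returned (one of the last four; its "shot" number tells which), for a name from the list of things; names that differ only in an ending like _2 or _b are one class to them, and where a whole thing is asked for, a point or a joint stands for the part that bears it (a point fixed in the world has none). Each returns a list of dicts, best first, with "conf" (0 to 1); they miss things now and then, are a little off and sometimes report something else, mostly with a low value. They report only what shows in the picture. A call takes as long as a camera call. They do not tell look-alikes from the thing itself.
- env.recognise(query, picture): "box" ([left, top, width, height] in pixels, round what is visible of it).
- env.silhouettes(query, picture): "pixels" (420x560 bool, what is visible of it) and "box" ([left, top, width, height] in pixels, round what is visible of it).
- env.pinpoint(query, picture): "centre" ([column, row] in pixels: a listed point, or the origin of a listed thing).
The state is a dict: "clock": time; "joint_positions": joint angles; "qvel": joint speeds; "tau": joint torques, N m; "position": TCP position; "tcp_rot": TCP orientation; "wrist_force": force on the tool from outside, world axes, zero at the start; "wrist_torque": the same for the moment, N m; "width": opening from 0.0 (shut) to 1.0 (fully open); "grip_force": force on a finger pad.
Only numpy, scipy, OpenCV 4.12 (cv2) and the standard library are available. Lean on these libraries where they do the work, as an engineer would, in place of code of your own. Each camera call takes 0.05 s, during which the arm holds its last target. There are 200 camera calls.

## Working session

There is one attempt and no reset: what is moved stays moved. The work goes in short steps, Python scripts to look and compute and a tool call to move; the robot and the scene stay as the last step left them, time stands still between calls to the robot, and variables do not carry over. Pictures are saved under pics/ and viewed, at most 14 in all, crops included, and the job is handed in when it is done.

Besides the shell and the picture viewer there is one more tool, called after "Call:" as name(argument=value, ...), one argument or row to a line, values as JSON. play_rows: Moves the arm, as the interface text tells. Shifts and turns lie within -1 to 1; 1 stands for 0.04 m of shift or 90 degrees of turn. Its arguments: {"type":"object","properties":{"steps":{"type":"array"},"jaw":{"type":"number"},"newtons":{"type":"number"}},"required":["steps"]}

```bash
mkdir -p pics; cat > h.py <<'E'
import numpy as np, cv2
from workcell import env
from scipy.spatial.transform import Rotation as Rn
def cam(n):
    s=env.sense(); p=env.read_camera(n)
    if n=='wrist':
        q=s['tcp_rot']; T=np.eye(4); T[:3,:3]=Rn.from_quat([q[1],q[2],q[3],q[0]]).as_matrix(); T[:3,3]=s['position']
        W=T@p['T_tool_cam']; R=W[:3,:3].T; t=-R@W[:3,3]
    else: R,t=np.array(p['R']),np.array(p['t'])
    return p,R,t
def ray(p,R,t,c):
    d=R.T@np.array([(c[0]-p['cx'])/p['fx'],(c[1]-p['cy'])/p['fy'],1]); return -R.T@t,d/np.linalg.norm(d)
def tri(rs):
    A=sum(np.eye(3)-np.outer(d,d) for o,d in rs); b=sum((np.eye(3)-np.outer(d,d))@o for o,d in rs); return np.linalg.solve(A,b)
def plane(r,z): o,d=r; return o+d*(z-o[2])/d[2]
def save(p,f): cv2.imwrite('pics/'+f,p['img'][:,:,::-1])
E
python3 - <<'E'
from h import *
print(env.hold_point_z, env.sense())
names=[a+c for a in('crucible_','seat_') for c in('red','yellow','green','blue')]
for n in('scene','side','wrist'):
    p,R,t=cam(n); save(p,n+'1.png'); print(n,(-R.T@t).round(3),p['fx'])
    for q in names:
        z=.013 if q[0]=='c' else .01
        print(q,[(np.round(d['centre']),round(d['conf'],2),plane(ray(p,R,t,d['centre']),z).round(3)) for d in env.pinpoint(q,p)[:3]])
E
```

```text
0.0187 {'clock': 0.0, 'joint_positions': array([-0.09903007,  0.39920709,  0.04501067,  1.53790213, -0.01869557,
        1.20693947, -0.05069661]), 'qvel': array([ 1.21831212e-03,  2.12657132e-03,  1.53077291e-03,  3.68011723e-04,
        1.46641092e-11,  3.30553594e-05, -1.01144192e-03]), 'tau': array([-9.65094187e-04, -4.75129580e+01,  1.36406265e+00, -2.54227209e+01,
        1.14684159e-02,  9.53188282e-03,  3.56541250e-05]), 'position': array([6.49339751e-01, 5.21573697e-05, 2.30243430e-01]), 'tcp_rot': array([-6.69973948e-04,  7.07046974e-01,  7.07165852e-01, -7.65741328e-04]), 'wrist_force': array([-0.04533661, -0.02589428, -0.17662178]), 'wrist_torque': array([-0.08656884,  0.01703512, -0.02821286]), 'grip_force': 0.0, 'width': 0.9995637357326158}
scene [1.38  0.329 0.992] 532.5603390605977
crucible_red [(array([199., 162.]), 0.77, array([ 0.375, -0.242,  0.013])), (array([195., 191.]), 0.54, array([ 0.486, -0.201,  0.013]))]
crucible_yellow [(array([246., 197.]), 0.83, array([ 0.461, -0.066,  0.013]))]
crucible_green [(array([271., 200.]), 0.77, array([0.449, 0.   , 0.013])),
[... 1506 characters left out ...]
ist [0.651 0.081 0.373] 349.29198433644194
crucible_red [(array([ 27., 293.]), 0.67, array([ 0.357, -0.143,  0.013])), (array([293., 139.]), 0.24, array([0.668, 0.037, 0.013]))]
crucible_yellow [(array([102., 235.]), 0.98, array([ 0.457, -0.069,  0.013]))]
crucible_green [(array([ 86., 174.]), 0.91, array([ 0.451, -0.   ,  0.013]))]
crucible_blue [(array([125., 285.]), 0.81, array([ 0.474, -0.133,  0.013]))]
seat_red [(array([285., 204.]), 0.6, array([ 0.66 , -0.034,  0.01 ]))]
seat_yellow [(array([277., 257.]), 0.66, array([ 0.652, -0.098,  0.01 ]))]
seat_green [(array([265., 308.]), 0.9, array([ 0.637, -0.166,  0.01 ]))]
seat_blue [(array([293., 138.]), 0.85, array([0.668, 0.037, 0.01 ]))]
```

View pics/scene1.png

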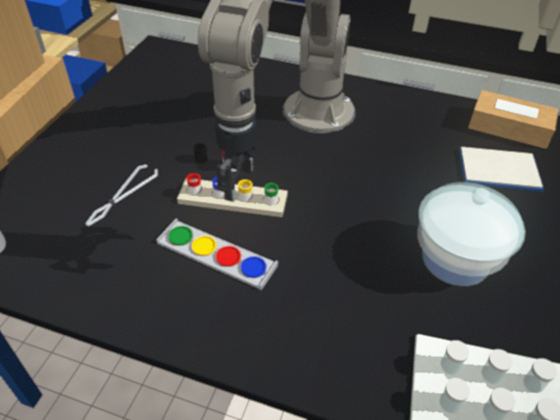

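View pics/wrist1.png

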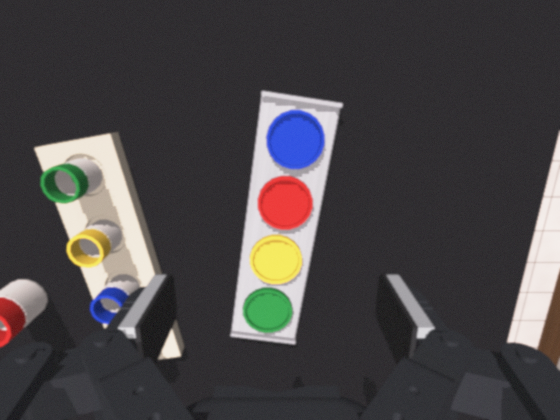

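View pics/side1.png

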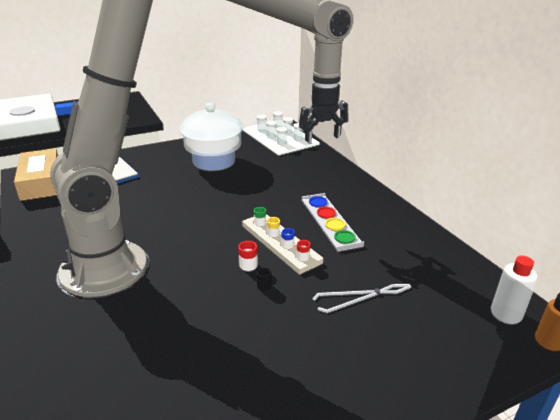

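The three views agree. The board is nearer, with green, yellow, blue and red crucibles running from left to right. The carrier is farther, with blue, red, yellow and green seats.

Red candidates:
- **Board crucible, right end:** scene (195,191), side (302,248). It is small and white with a red collar.
- **Larger red-collar crucible off the board:** wrist (27,293), side (247,255).
- **Black crucible:** scene (200,153), side (265,283).

The description fits the small one on the board. I'll check that in a close crop and triangulate.

```bash
python3 - <<'E'
from h import *
est=dict(crucible_red=(.486,-.199),crucible_yellow=(.46,-.067),crucible_green=(.449,0),crucible_blue=(.474,-.133),seat_red=(.655,-.035),seat_yellow=(.651,-.097),seat_green=(.637,-.167),seat_blue=(.669,.036))
P={n:cam(n) for n in('scene','side','wrist')}
im=P['side'][0]['img'][205:310,225:345]; cv2.imwrite('pics/crop.png',cv2.resize(im,None,fx=5,fy=5,interpolation=2)[:,:,::-1])
for q,e in est.items():
    rs=[]
    for n,(p,R,t) in P.items():
        for d in env.pinpoint(q,p):
            r=ray(p,R,t,d['centre'])
            if np.linalg.norm(plane(r,.013)[:2]-e)<.025: rs.append(r);break
    print(q,len(rs),tri(rs).round(4) if len(rs)>1 else '', np.mean([plane(r,.013)[:2] for r in rs],0).round(4) if rs else '')
E
```

```text
crucible_red 2 [ 0.4829 -0.1963  0.0129] [ 0.4834 -0.1958]
crucible_yellow 3 [ 0.4603 -0.067   0.0137] [ 0.4596 -0.0675]
crucible_green 3 [ 0.4512 -0.0011  0.0147] [4.515e-01 3.000e-04]
crucible_blue 3 [ 0.4729 -0.1289  0.0137] [ 0.4734 -0.1286]
seat_red 3 [ 0.6617 -0.0315  0.0175] [ 0.6627 -0.0297]
seat_yellow 3 [ 0.6515 -0.0955  0.0093] [ 0.6523 -0.0955]
seat_green 3 [ 0.6387 -0.1687  0.0095] [ 0.6376 -0.1693]
seat_blue 3 [0.6734 0.0357 0.0059] [0.673  0.0335]
```

View pics/crop.png

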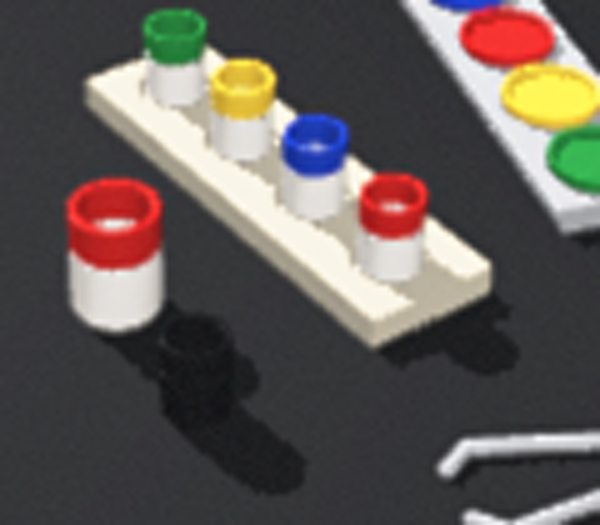

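The crop confirms it: the small red-collar crucible at crop (393,225), on the board, is the target. The loose one at (115,250) is larger and the black one is at (195,360). The measured heights match the text, with crucible bases at about 13 to 14 mm and seat origins at about 10 mm.

Call:
play_rows(
  steps=[
    {"travel":[-0.553,-0.46,0.25],"yaw":0},
    {"travel":[-0.553,-0.46,0.25],"yaw":0},
    {"travel":[-0.553,-0.46,0.25],"yaw":0},
    {"travel":[-0.553,-0.46,0.25],"yaw":0},
    {"travel":[-0.553,-0.46,0.25],"yaw":0},
    {"travel":[-0.553,-0.46,0.25],"yaw":0},
    {"travel":[-0.553,-0.46,0.25],"yaw":0},
    {"travel":[-0.553,-0.46,0.25],"yaw":0},
    {"travel":[-0.553,-0.46,0.25],"yaw":0},
    {"travel":[0,0,0],"yaw":0},
  ],
  jaw=0.75,
  newtons=30,
)

```text
clock: 3.53
position: [0.4784, -0.2044, 0.1395]
tcp_rot: [-0.002, 0.71, 0.704, -0.003]
wrist_force: [-0.3, -0.8, 0.3]
width: 0.753
grip_force: 0.0
```

```bash
python3 - <<'E'
from h import *
print(env.sense()['position'])
p,R,t=cam('wrist'); save(p,'w2.png')
for q in ['crucible_'+c for c in('red','yellow','green','blue')]:
    print(q,[(np.round(d['centre']),round(d['conf'],2),plane(ray(p,R,t,d['centre']),.013).round(4)[:2]) for d in env.pinpoint(q,p)[:3]])
E
```

```text
[ 0.47838055 -0.20441603  0.13949616]
crucible_red [(array([110., 135.]), 0.98, array([ 0.3523, -0.1529])), (array([286., 191.]), 0.94, array([ 0.4863, -0.1976])), (array([130., 242.]), 0.85, array([ 0.3554, -0.2411]))]
crucible_yellow [(array([249.,   8.]), 0.6, array([ 0.4611, -0.0682]))]
crucible_green [(array([270., 108.]), 0.65, array([ 0.4741, -0.1337]))]
crucible_blue [(array([270., 107.]), 0.65, array([ 0.4743, -0.1335]))]
```

View pics/w2.png

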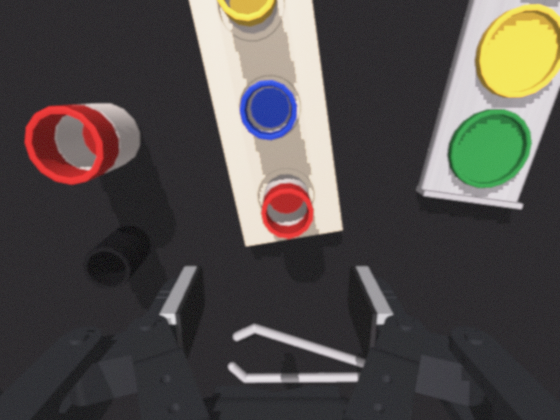

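The view shows red on the board at (287,205), blue at (269,108) and yellow at (249,5). The big red at (70,145) and the black at (110,260) are clear of the fingers, and the tongs at (300,350) are well behind the target. I'll descend on red now.

Call:
play_rows(
  steps=[
    {"travel":[0.08,0.08,0.3],"yaw":0},
    {"travel":[0.08,0.08,0.45],"yaw":0},
    {"travel":[0,0,0.45],"yaw":0},
    {"travel":[0,0,0.45],"yaw":0},
    {"travel":[0,0,0.4],"yaw":0},
    {"travel":[0,0,0.35],"yaw":0},
    {"travel":[0,0,0.25],"yaw":0},
    {"travel":[0,0,0.1],"yaw":0},
    {"travel":[0,0,0],"yaw":0},
    {"travel":[0,0,0],"yaw":0},
  ],
)

```text
clock: 4.62
position: [0.4914, -0.1924, 0.0315]
tcp_rot: [0.0, 0.707, 0.707, 0.0]
wrist_force: [-0.3, 1.2, 0.9]
width: 0.751
grip_force: 0.0
```

Call:
play_rows(
  steps=[
    {"travel":[-0.07,-0.08,0.05],"yaw":0},
    {"travel":[-0.07,-0.08,0.05],"yaw":0},
    {"travel":[0,0,0],"yaw":0},
    {"travel":[0,0,0],"yaw":0},
  ],
)

```text
clock: 4.95
position: [0.4842, -0.1988, 0.0276]
tcp_rot: [0.0, 0.708, 0.707, 0.0]
wrist_force: [-0.0, -0.3, -0.3]
width: 0.751
grip_force: 0.0
```

```bash
python3 - <<'E'
from h import *
print(env.sense()['position'])
p,R,t=cam('wrist'); save(p,'w3.png')
print([(np.round(d['centre']),round(d['conf'],2),plane(ray(p,R,t,d['centre']),.013).round(4)[:2]) for q in('crucible_red','crucible_blue') for d in env.pinpoint(q,p)[:3]])
E
```

```text
[ 0.48417025 -0.19882784  0.02761624]
[(array([ 40., 330.]), 0.8, array([ 0.359 , -0.2373])), (array([277., 267.]), 0.57, array([ 0.4851, -0.2002])), (array([254., 132.]), 0.59, array([ 0.4751, -0.1338]))]
```

View pics/w3.png

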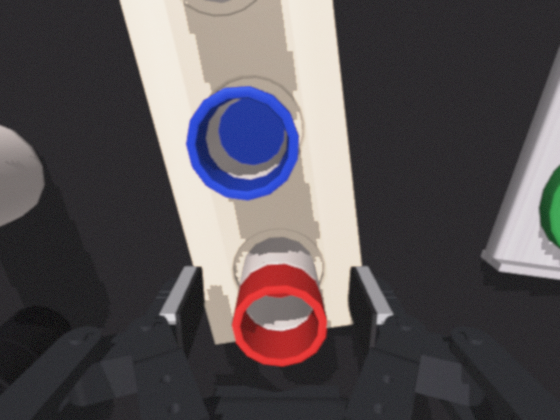

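The red crucible at (280,310) sits between the fingertips at x of about 185 and 370, so it is centred. I'll close the gripper.

Call:
play_rows(
  steps=[
    {"travel":[0,0,0],"yaw":0},
    {"travel":[0,0,0],"yaw":0},
    {"travel":[0,0,0],"yaw":0},
    {"travel":[0,0,0],"yaw":0},
    {"travel":[0,0,0],"yaw":0},
    {"travel":[0,0,0],"yaw":0},
  ],
  jaw=0.2,
  newtons=30,
)

```text
clock: 5.6
position: [0.4847, -0.1982, 0.0276]
tcp_rot: [0.0, 0.707, 0.707, 0.0]
wrist_force: [-0.3, -0.1, 3.5]
width: 0.416
grip_force: 30.1
```

Call:
play_rows(
  steps=[
    {"travel":[0,0,-0.15],"yaw":0},
    {"travel":[0,0,-0.35],"yaw":0},
    {"travel":[0,0,-0.5],"yaw":0},
    {"travel":[0,0,-0.5],"yaw":0},
    {"travel":[0.1,0.1,-0.25],"yaw":0},
    {"travel":[0.25,0.3,0],"yaw":0},
    {"travel":[0.4,0.42,0],"yaw":0},
    {"travel":[0.5,0.53,0],"yaw":0},
    {"travel":[0.5,0.53,0],"yaw":0},
    {"travel":[0.5,0.53,0],"yaw":0},
  ],
)

```text
clock: 6.43
position: [0.5815, -0.1069, 0.097]
tcp_rot: [-0.0, 0.707, 0.707, -0.0]
wrist_force: [-0.6, -0.4, -0.1]
width: 0.412
grip_force: 30.2
```

Call:
play_rows(
  steps=[
    {"travel":[0.5,0.53,0],"yaw":0},
    {"travel":[0.5,0.53,0],"yaw":0},
    {"travel":[0.45,0.48,0],"yaw":0},
    {"travel":[0.3,0.3,0],"yaw":0},
    {"travel":[0.17,0.18,0],"yaw":0},
    {"travel":[0,0,0],"yaw":0},
    {"travel":[0,0,0],"yaw":0},
    {"travel":[0,0,0],"yaw":0},
  ],
)

```text
clock: 7.1
position: [0.6604, -0.0334, 0.097]
tcp_rot: [-0.0, 0.708, 0.706, -0.001]
wrist_force: [-0.8, 0.1, -0.9]
width: 0.415
grip_force: 30.2
```

```bash
python3 - <<'E'
from h import *
print(env.sense()['position'],env.sense()['width'])
p,R,t=cam('wrist'); save(p,'w4.png')
for q in ['seat_'+c for c in('red','yellow','green','blue')]:
    print(q,[(np.round(d['centre']),round(d['conf'],2),plane(ray(p,R,t,d['centre']),.01).round(4)[:2]) for d in env.pinpoint(q,p)[:2]])
E
```

```text
[ 0.66041955 -0.0333687   0.0969996 ] 0.41483653851682695
seat_red []
seat_yellow [(array([275., 268.]), 0.51, array([ 0.6601, -0.0737]))]
seat_green [(array([250., 368.]), 0.9, array([ 0.6393, -0.1643]))]
seat_blue [(array([291., 112.]), 0.82, array([0.6707, 0.0361]))]
```

View pics/w4.png

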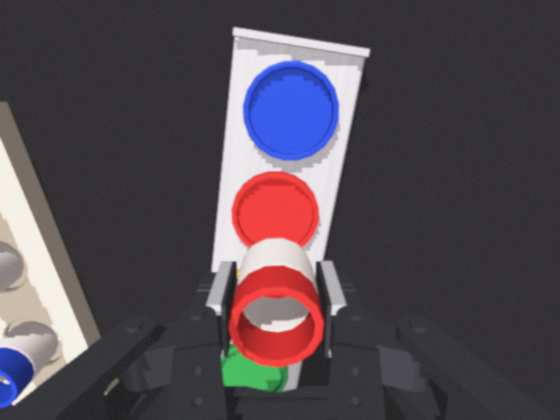

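The crucible hangs upright at (277,310). The red seat is at (275,213), foreshortened ahead of it, blue is at (291,111) and green is at (250,365). The red seat works out at about (0.661, -0.031), so I'll lower with a +2.4 mm y correction.

Call:
play_rows(
  steps=[
    {"travel":[0.06,0.01,0.2],"yaw":0},
    {"travel":[0,0,0.3],"yaw":0},
    {"travel":[0,0,0.3],"yaw":0},
    {"travel":[0,0,0.3],"yaw":0},
    {"travel":[0,0,0.25],"yaw":0},
    {"travel":[0,0,0.15],"yaw":0},
    {"travel":[0,0,0.08],"yaw":0},
    {"travel":[0,0,0.05],"yaw":0},
    {"travel":[0,0,0],"yaw":0},
    {"travel":[0,0,0],"yaw":0},
  ],
)

```text
clock: 8.18
position: [0.6625, -0.0291, 0.0326]
tcp_rot: [0.0, 0.707, 0.707, 0.0]
wrist_force: [0.3, 0.8, -1.4]
width: 0.409
grip_force: 30.2
```

Call:
play_rows(
  steps=[
    {"travel":[-0.04,-0.03,0.03],"yaw":0},
    {"travel":[0,0,0.03],"yaw":0},
    {"travel":[0,0,0.03],"yaw":0},
    {"travel":[0,0,0.02],"yaw":0},
    {"travel":[0,0,0],"yaw":0},
    {"travel":[0,0,0],"yaw":0},
  ],
)

```text
clock: 8.68
position: [0.6609, -0.0306, 0.0278]
tcp_rot: [0.0, 0.707, 0.707, 0.0]
wrist_force: [0.9, 0.6, -1.4]
width: 0.412
grip_force: 30.2
```

Call:
play_rows(
  steps=[
    {"travel":[0,0,0.01],"yaw":0},
    {"travel":[0,0,0.01],"yaw":0},
    {"travel":[0,0,0],"yaw":0},
  ],
)

```text
clock: 8.93
position: [0.661, -0.0306, 0.0277]
tcp_rot: [0.0, 0.707, 0.707, 0.0]
wrist_force: [-2.3, 0.5, 4.2]
width: 0.417
grip_force: 30.6
```

Contact at TCP z = 0.0277. I'll release and then retreat straight up.

Call:
play_rows(
  steps=[
    {"travel":[0,0,0],"yaw":0},
    {"travel":[0,0,0],"yaw":0},
    {"travel":[0,0,0],"yaw":0},
    {"travel":[0,0,0],"yaw":0},
    {"travel":[0,0,0],"yaw":0},
  ],
  jaw=0.75,
)

```text
clock: 9.35
position: [0.6608, -0.0307, 0.0267]
tcp_rot: [-0.0, 0.707, 0.707, -0.0]
wrist_force: [0.6, -0.0, -0.3]
width: 0.749
grip_force: 0.0
```

Call:
play_rows(
  steps=[
    {"travel":[0,0,-0.15],"yaw":0},
    {"travel":[0,0,-0.4],"yaw":0},
    {"travel":[0,0,-0.5],"yaw":0},
    {"travel":[0,0,-0.5],"yaw":0},
    {"travel":[-0.07,-0.12,-0.45],"yaw":0},
    {"travel":[-0.2,-0.35,0],"yaw":0},
    {"travel":[-0.35,-0.65,0],"yaw":0},
    {"travel":[-0.4,-0.75,0],"yaw":0},
    {"travel":[-0.4,-0.75,0],"yaw":0},
    {"travel":[-0.4,-0.75,0],"yaw":0},
  ],
)

```text
clock: 10.18
position: [0.5249, -0.104, 0.1074]
tcp_rot: [0.0, 0.707, 0.707, 0.0]
wrist_force: [-0.1, -0.7, 0.4]
width: 0.747
grip_force: 0.0
```

Call:
play_rows(
  steps=[
    {"travel":[-0.36,-0.65,0],"yaw":0},
    {"travel":[-0.25,-0.45,0],"yaw":0},
    {"travel":[-0.13,-0.2,0],"yaw":0},
    {"travel":[0,0,0],"yaw":0},
    {"travel":[0,0,0],"yaw":0},
    {"travel":[0,0,0],"yaw":0},
    {"travel":[0,0,0.01],"yaw":0},
    {"travel":[0,0,0.01],"yaw":0},
  ],
)

```text
clock: 10.85
position: [0.4753, -0.1322, 0.1061]
tcp_rot: [0.0, 0.706, 0.708, 0.0]
wrist_force: [-0.7, -0.3, -1.0]
width: 0.75
grip_force: 0.0
```

```bash
python3 - <<'E'
from h import *
print(env.sense()['position'])
p,R,t=cam('wrist'); save(p,'w5.png')
for q in ['crucible_'+c for c in('yellow','green','blue')]:
    print(q,[(np.round(d['centre']),round(d['conf'],2),plane(ray(p,R,t,d['centre']),.013).round(4)[:2]) for d in env.pinpoint(q,p)[:2]])
p,R,t=cam('scene')
cv2.imwrite('pics/s5.png',cv2.resize(p['img'][160:300,140:310],None,fx=4,fy=4,interpolation=2)[:,:,::-1])
E
```

```text
[ 0.47527099 -0.13219313  0.10608878]
crucible_yellow [(array([255., 120.]), 0.56, array([ 0.462 , -0.0676]))]
crucible_green [(array([236.,   1.]), 0.77, array([0.4516, 0.0008]))]
crucible_blue [(array([274., 215.]), 0.68, array([ 0.4747, -0.1335]))]
```

View pics/s5.png

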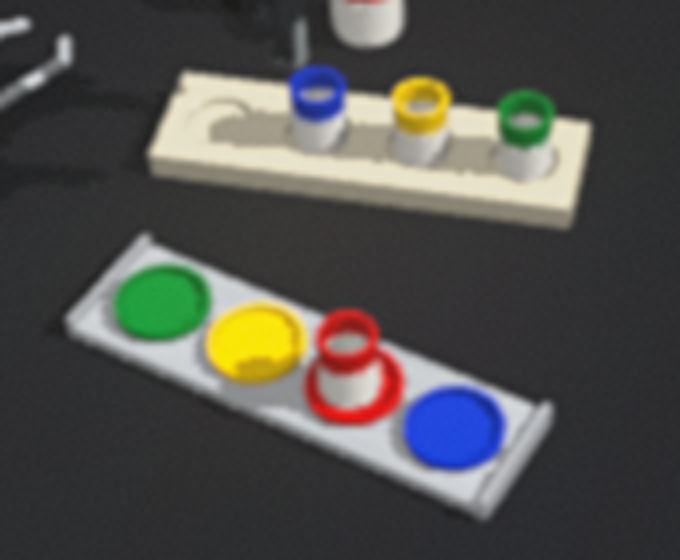

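The red crucible stands upright, centred in the red dish at crop (350,385). Blue, yellow and green are untouched on the board. Next I'll descend on blue and grip it.

Call:
play_rows(
  steps=[
    {"travel":[-0.01,-0.01,0.15],"yaw":0},
    {"travel":[-0.01,-0.01,0.35],"yaw":0},
    {"travel":[0,0,0.4],"yaw":0},
    {"travel":[0,0,0.4],"yaw":0},
    {"travel":[0,0,0.35],"yaw":0},
    {"travel":[0,0,0.2],"yaw":0},
    {"travel":[0,0,0.08],"yaw":0},
    {"travel":[0,0,0.02],"yaw":0},
    {"travel":[0,0,0],"yaw":0},
    {"travel":[0,0,0],"yaw":0},
  ],
)

```text
clock: 11.93
position: [0.4739, -0.1341, 0.0288]
tcp_rot: [0.001, 0.707, 0.707, 0.0]
wrist_force: [-1.0, -0.7, 0.2]
width: 0.751
grip_force: 0.0
```

Call:
play_rows(
  steps=[
    {"travel":[0,0,0],"yaw":0},
    {"travel":[0,0,0],"yaw":0},
    {"travel":[0,0,0],"yaw":0},
    {"travel":[0,0,0],"yaw":0},
    {"travel":[0,0,0],"yaw":0},
    {"travel":[0,0,0],"yaw":0},
  ],
  jaw=0.2,
)

```text
clock: 12.43
position: [0.4738, -0.134, 0.0289]
tcp_rot: [0.0, 0.707, 0.707, 0.0]
wrist_force: [-1.3, 0.2, 6.1]
width: 0.414
grip_force: 30.0
```

Call:
play_rows(
  steps=[
    {"travel":[0,0,-0.15],"yaw":0},
    {"travel":[0,0,-0.35],"yaw":0},
    {"travel":[0,0,-0.5],"yaw":0},
    {"travel":[0,0,-0.5],"yaw":0},
    {"travel":[0.1,0.12,-0.35],"yaw":0},
    {"travel":[0.25,0.29,0],"yaw":0},
    {"travel":[0.4,0.46,0],"yaw":0},
    {"travel":[0.5,0.58,0],"yaw":0},
    {"travel":[0.5,0.58,0],"yaw":0},
    {"travel":[0.5,0.58,0],"yaw":0},
  ],
)

```text
clock: 13.27
position: [0.5785, -0.0417, 0.101]
tcp_rot: [-0.001, 0.707, 0.707, -0.0]
wrist_force: [0.7, 0.5, -0.4]
width: 0.417
grip_force: 30.2
```

Call:
play_rows(
  steps=[
    {"travel":[0.5,0.58,0],"yaw":0},
    {"travel":[0.5,0.58,0],"yaw":0},
    {"travel":[0.45,0.52,0],"yaw":0},
    {"travel":[0.35,0.41,0],"yaw":0},
    {"travel":[0.2,0.23,0],"yaw":0},
    {"travel":[0,0,0],"yaw":0},
    {"travel":[0,0,0],"yaw":0},
    {"travel":[0,0,0.02],"yaw":0},
    {"travel":[0,0,0.02],"yaw":0},
  ],
)

```text
clock: 14.02
position: [0.6694, 0.0347, 0.1]
tcp_rot: [-0.0, 0.708, 0.707, -0.001]
wrist_force: [0.9, 0.3, -1.0]
width: 0.413
grip_force: 30.3
```

```bash
python3 - <<'E'
from h import *
print(env.sense()['position'],env.sense()['width'])
p,R,t=cam('scene'); print([plane(ray(p,R,t,d['centre']),.0).round(4)[:2] for d in env.pinpoint('seat_blue',p)])
p,R,t=cam('side'); print([(d['conf'],plane(ray(p,R,t,d['centre']),.01).round(4)[:2]) for d in env.pinpoint('seat_blue',p)])
p,R,t=cam('wrist'); save(p,'w6.png')
print([(d['conf'],plane(ray(p,R,t,d['centre']),.01).round(4)[:2]) for d in env.pinpoint('seat_blue',p)])
E
```

```text
[0.66942193 0.03473382 0.1000161 ] 0.412858393542488
[array([0.666, 0.038]), array([0.4802, 0.4725])]
[(0.55, array([0.6612, 0.0233]))]
[(0.68, array([0.6679, 0.0364]))]
```

Call:
play_rows(
  steps=[
    {"travel":[0.02,0.02,0.2],"yaw":0},
    {"travel":[0,0,0.3],"yaw":0},
    {"travel":[0,0,0.3],"yaw":0},
    {"travel":[0,0,0.3],"yaw":0},
    {"travel":[0,0,0.25],"yaw":0},
    {"travel":[0,0,0.15],"yaw":0},
    {"travel":[0,0,0.1],"yaw":0},
    {"travel":[0,0,0.05],"yaw":0},
    {"travel":[0,0,0],"yaw":0},
    {"travel":[0,0,0],"yaw":0},
  ],
)

```text
clock: 15.15
position: [0.6717, 0.0369, 0.035]
tcp_rot: [0.0, 0.707, 0.707, 0.0]
wrist_force: [0.4, -0.4, -0.8]
width: 0.413
grip_force: 30.3
```

Call:
play_rows(
  steps=[
    {"travel":[-0.02,-0.02,0.05],"yaw":0},
    {"travel":[0,0,0.04],"yaw":0},
    {"travel":[0,0,0.03],"yaw":0},
    {"travel":[0,0,0.02],"yaw":0},
    {"travel":[0,0,0.015],"yaw":0},
    {"travel":[0,0,0.01],"yaw":0},
    {"travel":[0,0,0],"yaw":0},
  ],
)

```text
clock: 15.73
position: [0.6705, 0.0361, 0.0289]
tcp_rot: [-0.0, 0.707, 0.707, 0.0]
wrist_force: [-2.7, -0.0, 5.6]
width: 0.41
grip_force: 30.7
```

Contact. I'll release and move to yellow.

Call:
play_rows(
  steps=[
    {"travel":[0,0,0],"yaw":0},
    {"travel":[0,0,0],"yaw":0},
    {"travel":[0,0,0],"yaw":0},
    {"travel":[0,0,0],"yaw":0},
    {"travel":[0,0,0],"yaw":0},
  ],
  jaw=0.75,
)

```text
clock: 16.15
position: [0.6705, 0.0361, 0.0278]
tcp_rot: [0.0, 0.707, 0.707, 0.0]
wrist_force: [0.8, -0.5, -0.0]
width: 0.75
grip_force: 0.0
```

Call:
play_rows(
  steps=[
    {"travel":[0,0,-0.15],"yaw":0},
    {"travel":[0,0,-0.4],"yaw":0},
    {"travel":[0,0,-0.5],"yaw":0},
    {"travel":[0,0,-0.5],"yaw":0},
    {"travel":[-0.07,-0.15,-0.45],"yaw":0},
    {"travel":[-0.2,-0.4,0],"yaw":0},
    {"travel":[-0.35,-0.72,0],"yaw":0},
    {"travel":[-0.4,-0.8,0],"yaw":0},
    {"travel":[-0.4,-0.8,0],"yaw":0},
    {"travel":[-0.4,-0.8,0],"yaw":0},
  ],
)

```text
clock: 16.98
position: [0.5223, -0.0373, 0.1084]
tcp_rot: [0.0, 0.707, 0.707, 0.0]
wrist_force: [-0.4, -0.8, 0.3]
width: 0.746
grip_force: 0.0
```

Call:
play_rows(
  steps=[
    {"travel":[-0.36,-0.73,0],"yaw":0},
    {"travel":[-0.26,-0.53,0],"yaw":0},
    {"travel":[-0.14,-0.29,0],"yaw":0},
    {"travel":[0,0,0],"yaw":0},
    {"travel":[0,0,0],"yaw":0},
    {"travel":[0,0,0],"yaw":0},
    {"travel":[0,0,0.01],"yaw":0},
    {"travel":[0,0,0.01],"yaw":0},
  ],
)

```text
clock: 17.65
position: [0.463, -0.0662, 0.1071]
tcp_rot: [0.0, 0.707, 0.708, 0.0]
wrist_force: [-0.1, -0.0, -0.3]
width: 0.747
grip_force: 0.0
```

```bash
python3 - <<'E'
from h import *
print(env.sense()['position'])
p,R,t=cam('wrist'); save(p,'w7.png')
for q in ['crucible_'+c for c in('yellow','green')]:
    print(q,[(np.round(d['centre']),round(d['conf'],2),plane(ray(p,R,t,d['centre']),.013).round(4)[:2]) for d in env.pinpoint(q,p)[:2]])
p,R,t=cam('scene')
cv2.imwrite('pics/s7.png',cv2.resize(p['img'][160:300,140:310],None,fx=4,fy=4,interpolation=2)[:,:,::-1])
E
```

```text
[ 0.46304512 -0.06623534  0.10714669]
crucible_yellow [(array([274., 214.]), 0.93, array([ 0.4627, -0.0672]))]
crucible_green []
```

View pics/s7.png

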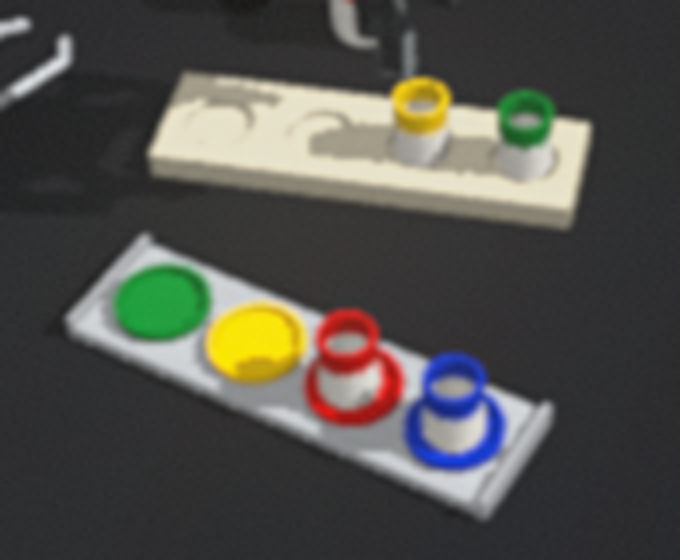

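Red at (350,385) and blue at (455,425) both stand upright in their dishes. Next I'll descend on yellow and grip it.

Call:
play_rows(
  steps=[
    {"travel":[-0.02,-0.02,0.15],"yaw":0},
    {"travel":[0,0,0.35],"yaw":0},
    {"travel":[0,0,0.4],"yaw":0},
    {"travel":[0,0,0.4],"yaw":0},
    {"travel":[0,0,0.35],"yaw":0},
    {"travel":[0,0,0.2],"yaw":0},
    {"travel":[0,0,0.09],"yaw":0},
    {"travel":[0,0,0.02],"yaw":0},
    {"travel":[0,0,0],"yaw":0},
    {"travel":[0,0,0],"yaw":0},
  ],
)

```text
clock: 18.68
position: [0.4615, -0.068, 0.0293]
tcp_rot: [0.001, 0.707, 0.707, 0.0]
wrist_force: [0.2, 0.8, -0.0]
width: 0.748
grip_force: 0.0
```

Call:
play_rows(
  steps=[
    {"travel":[0,0,0],"yaw":0},
    {"travel":[0,0,0],"yaw":0},
    {"travel":[0,0,0],"yaw":0},
    {"travel":[0,0,0],"yaw":0},
    {"travel":[0,0,0],"yaw":0},
    {"travel":[0,0,0],"yaw":0},
  ],
  jaw=0.2,
)

```text
clock: 19.18
position: [0.4614, -0.0679, 0.0294]
tcp_rot: [0.0, 0.707, 0.707, 0.0]
wrist_force: [-0.9, -0.2, 6.6]
width: 0.414
grip_force: 29.9
```

Call:
play_rows(
  steps=[
    {"travel":[0,0,-0.15],"yaw":0},
    {"travel":[0,0,-0.35],"yaw":0},
    {"travel":[0,0,-0.5],"yaw":0},
    {"travel":[0,0,-0.5],"yaw":0},
    {"travel":[-0.02,0.12,-0.35],"yaw":0},
    {"travel":[-0.04,0.3,0],"yaw":0},
    {"travel":[-0.08,0.5,0],"yaw":0},
    {"travel":[-0.1,0.6,0],"yaw":0},
    {"travel":[-0.1,0.6,0],"yaw":0},
    {"travel":[-0.1,0.6,0],"yaw":0},
  ],
)

```text
clock: 20.02
position: [0.5702, -0.0855, 0.1027]
tcp_rot: [-0.0, 0.707, 0.707, -0.0]
wrist_force: [0.0, -0.4, -0.2]
width: 0.415
grip_force: 30.2
```

Call:
play_rows(
  steps=[
    {"travel":[-0.1,0.6,0],"yaw":0},
    {"travel":[-0.08,0.55,0],"yaw":0},
    {"travel":[-0.07,0.45,0],"yaw":0},
    {"travel":[-0.05,0.28,0],"yaw":0},
    {"travel":[0,0.11,0],"yaw":0},
    {"travel":[0,0,0],"yaw":0},
    {"travel":[0,0,0],"yaw":0},
    {"travel":[0,0,0.02],"yaw":0},
    {"travel":[0,0,0.02],"yaw":0},
  ],
)

```text
clock: 20.77
position: [0.6483, -0.0973, 0.1011]
tcp_rot: [-0.0, 0.707, 0.707, -0.0]
wrist_force: [-0.2, 0.5, -1.4]
width: 0.415
grip_force: 30.2
```

Call:
play_rows(
  steps=[
    {"travel":[0,0,0.2],"yaw":0},
    {"travel":[0,0,0.3],"yaw":0},
    {"travel":[0,0,0.3],"yaw":0},
    {"travel":[0,0,0.3],"yaw":0},
    {"travel":[0,0,0.25],"yaw":0},
    {"travel":[0,0,0.15],"yaw":0},
    {"travel":[0,0,0.1],"yaw":0},
    {"travel":[0,0,0.05],"yaw":0},
    {"travel":[0,0,0],"yaw":0},
    {"travel":[0,0,0],"yaw":0},
  ],
)

```text
clock: 21.6
position: [0.6497, -0.0975, 0.0355]
tcp_rot: [0.0, 0.707, 0.707, 0.0]
wrist_force: [-0.1, -0.9, -1.8]
width: 0.414
grip_force: 30.2
```

Call:
play_rows(
  steps=[
    {"travel":[0,0,0.05],"yaw":0},
    {"travel":[0,0,0.04],"yaw":0},
    {"travel":[0,0,0.03],"yaw":0},
    {"travel":[0,0,0.02],"yaw":0},
    {"travel":[0,0,0.015],"yaw":0},
    {"travel":[0,0,0.01],"yaw":0},
    {"travel":[0,0,0],"yaw":0},
  ],
)

```text
clock: 22.18
position: [0.6493, -0.0974, 0.0295]
tcp_rot: [-0.0, 0.707, 0.707, 0.0]
wrist_force: [-2.2, -0.2, 4.7]
width: 0.416
grip_force: 30.7
```

Call:
play_rows(
  steps=[
    {"travel":[0,0,0],"yaw":0},
    {"travel":[0,0,0],"yaw":0},
    {"travel":[0,0,0],"yaw":0},
    {"travel":[0,0,0],"yaw":0},
    {"travel":[0,0,0],"yaw":0},
  ],
  jaw=0.75,
)

```text
clock: 22.6
position: [0.6493, -0.0974, 0.0284]
tcp_rot: [0.0, 0.707, 0.707, 0.0]
wrist_force: [-0.3, 0.9, -0.0]
width: 0.75
grip_force: 0.0
```

Call:
play_rows(
  steps=[
    {"travel":[0,0,-0.15],"yaw":0},
    {"travel":[0,0,-0.4],"yaw":0},
    {"travel":[0,0,-0.5],"yaw":0},
    {"travel":[0,0,-0.5],"yaw":0},
    {"travel":[0.07,-0.14,-0.45],"yaw":0},
    {"travel":[0.2,-0.4,0],"yaw":0},
    {"travel":[0.33,-0.68,0],"yaw":0},
    {"travel":[0.37,-0.75,0],"yaw":0},
    {"travel":[0.37,-0.75,0],"yaw":0},
    {"travel":[0.37,-0.75,0],"yaw":0},
  ],
)

```text
clock: 23.43
position: [0.5092, -0.0286, 0.1089]
tcp_rot: [0.0, 0.707, 0.707, 0.0]
wrist_force: [-0.3, 1.1, 0.7]
width: 0.75
grip_force: 0.0
```

Call:
play_rows(
  steps=[
    {"travel":[0.34,-0.69,0],"yaw":0},
    {"travel":[0.25,-0.5,0],"yaw":0},
    {"travel":[0.15,-0.3,0],"yaw":0},
    {"travel":[0,0,0],"yaw":0},
    {"travel":[0,0,0],"yaw":0},
    {"travel":[0,0,0],"yaw":0},
    {"travel":[0,0,0.01],"yaw":0},
    {"travel":[0,0,0.01],"yaw":0},
  ],
)

```text
clock: 24.1
position: [0.4519, 0.0001, 0.1078]
tcp_rot: [0.0, 0.707, 0.707, 0.0]
wrist_force: [0.8, 0.1, 0.2]
width: 0.746
grip_force: 0.0
```

```bash
python3 - <<'E'
from h import *
print(env.sense()['position'])
p,R,t=cam('wrist'); save(p,'w8.png')
for q in ['crucible_green']:
    print(q,[(np.round(d['centre']),round(d['conf'],2),plane(ray(p,R,t,d['centre']),.013).round(4)[:2]) for d in env.pinpoint(q,p)[:2]])
p,R,t=cam('scene')
cv2.imwrite('pics/s8.png',cv2.resize(p['img'][160:300,140:310],None,fx=4,fy=4,interpolation=2)[:,:,::-1])
E
```

```text
[4.51852570e-01 5.05608520e-05 1.07825702e-01]
crucible_green [(array([276., 210.]), 0.84, array([0.4528, 0.0017]))]
```

View pics/s8.png

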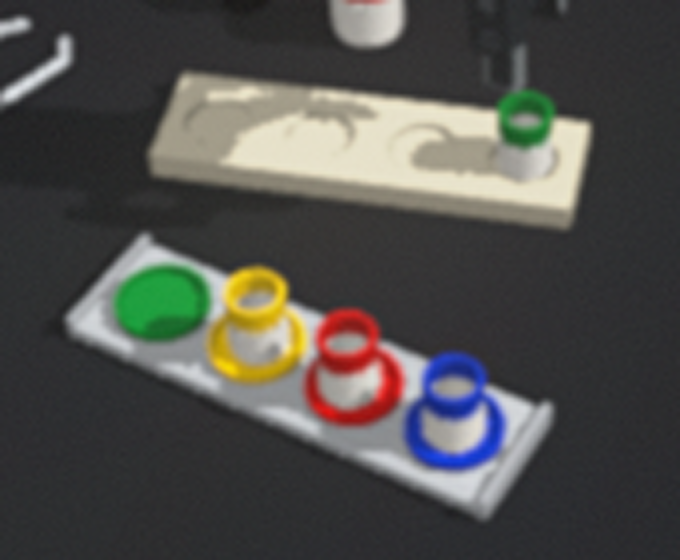

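Yellow at (258,340), red and blue are all seated and upright, with only green left at (525,145). I'll descend on it and grip it.

Call:
play_rows(
  steps=[
    {"travel":[0.02,0,0.15],"yaw":0},
    {"travel":[0,0,0.35],"yaw":0},
    {"travel":[0,0,0.4],"yaw":0},
    {"travel":[0,0,0.4],"yaw":0},
    {"travel":[0,0,0.35],"yaw":0},
    {"travel":[0,0,0.2],"yaw":0},
    {"travel":[0,0,0.1],"yaw":0},
    {"travel":[0,0,0.03],"yaw":0},
    {"travel":[0,0,0],"yaw":0},
    {"travel":[0,0,0],"yaw":0},
  ],
)

```text
clock: 25.08
position: [0.4515, 0.0014, 0.0291]
tcp_rot: [0.0, 0.707, 0.707, 0.001]
wrist_force: [-0.2, -0.2, 0.3]
width: 0.747
grip_force: 0.0
```

Call:
play_rows(
  steps=[
    {"travel":[0,0,0],"yaw":0},
    {"travel":[0,0,0],"yaw":0},
    {"travel":[0,0,0],"yaw":0},
    {"travel":[0,0,0],"yaw":0},
    {"travel":[0,0,0],"yaw":0},
    {"travel":[0,0,0],"yaw":0},
  ],
  jaw=0.2,
)

```text
clock: 25.58
position: [0.4514, 0.0014, 0.0292]
tcp_rot: [0.0, 0.707, 0.707, 0.0]
wrist_force: [-0.2, 0.1, 5.6]
width: 0.409
grip_force: 29.9
```

Call:
play_rows(
  steps=[
    {"travel":[0,0,-0.15],"yaw":0},
    {"travel":[0,0,-0.35],"yaw":0},
    {"travel":[0,0,-0.5],"yaw":0},
    {"travel":[0,0,-0.5],"yaw":0},
    {"travel":[-0.1,0.11,-0.35],"yaw":0},
    {"travel":[-0.25,0.28,0],"yaw":0},
    {"travel":[-0.4,0.45,0],"yaw":0},
    {"travel":[-0.49,0.55,0],"yaw":0},
    {"travel":[-0.49,0.55,0],"yaw":0},
    {"travel":[-0.49,0.55,0],"yaw":0},
  ],
)

```text
clock: 26.42
position: [0.551, -0.0882, 0.1027]
tcp_rot: [-0.0, 0.707, 0.707, 0.0]
wrist_force: [1.0, 0.4, -0.4]
width: 0.41
grip_force: 30.2
```

Call:
play_rows(
  steps=[
    {"travel":[-0.49,0.55,0],"yaw":0},
    {"travel":[-0.49,0.55,0],"yaw":0},
    {"travel":[-0.44,0.5,0],"yaw":0},
    {"travel":[-0.34,0.4,0],"yaw":0},
    {"travel":[-0.18,0.2,0],"yaw":0},
    {"travel":[0,0,0],"yaw":0},
    {"travel":[0,0,0],"yaw":0},
    {"travel":[0,0,0.02],"yaw":0},
    {"travel":[0,0,0.02],"yaw":0},
  ],
)

```text
clock: 27.17
position: [0.6376, -0.1637, 0.1008]
tcp_rot: [-0.001, 0.707, 0.708, 0.0]
wrist_force: [0.3, -0.1, -1.6]
width: 0.412
grip_force: 30.2
```

Call:
play_rows(
  steps=[
    {"travel":[0,0,0.2],"yaw":0},
    {"travel":[0,0,0.3],"yaw":0},
    {"travel":[0,0,0.3],"yaw":0},
    {"travel":[0,0,0.3],"yaw":0},
    {"travel":[0,0,0.25],"yaw":0},
    {"travel":[0,0,0.15],"yaw":0},
    {"travel":[0,0,0.1],"yaw":0},
    {"travel":[0,0,0.05],"yaw":0},
    {"travel":[0,0,0],"yaw":0},
    {"travel":[0,0,0],"yaw":0},
  ],
)

```text
clock: 28.0
position: [0.6389, -0.1652, 0.0353]
tcp_rot: [0.0, 0.707, 0.707, 0.0]
wrist_force: [-0.9, 0.5, -0.7]
width: 0.413
grip_force: 30.2
```

Call:
play_rows(
  steps=[
    {"travel":[0,0,0.05],"yaw":0},
    {"travel":[0,0,0.04],"yaw":0},
    {"travel":[0,0,0.03],"yaw":0},
    {"travel":[0,0,0.02],"yaw":0},
    {"travel":[0,0,0.015],"yaw":0},
    {"travel":[0,0,0.01],"yaw":0},
    {"travel":[0,0,0],"yaw":0},
  ],
)

```text
clock: 28.58
position: [0.6385, -0.1651, 0.0293]
tcp_rot: [-0.0, 0.707, 0.707, 0.0]
wrist_force: [-2.3, 0.2, 4.9]
width: 0.414
grip_force: 30.7
```

Call:
play_rows(
  steps=[
    {"travel":[0,0,0],"yaw":0},
    {"travel":[0,0,0],"yaw":0},
    {"travel":[0,0,0],"yaw":0},
    {"travel":[0,0,0],"yaw":0},
    {"travel":[0,0,0],"yaw":0},
  ],
  jaw=0.75,
)

```text
clock: 29.0
position: [0.6385, -0.1651, 0.0282]
tcp_rot: [0.0, 0.707, 0.707, 0.0]
wrist_force: [0.4, 0.3, 0.6]
width: 0.754
grip_force: 0.0
```

Call:
play_rows(
  steps=[
    {"travel":[0,0,-0.15],"yaw":0},
    {"travel":[0,0,-0.4],"yaw":0},
    {"travel":[0,0,-0.5],"yaw":0},
    {"travel":[0,0,-0.6],"yaw":0},
    {"travel":[0,0,-0.6],"yaw":0},
    {"travel":[0,-0.3,-0.6],"yaw":0},
    {"travel":[0,-0.4,-0.5],"yaw":0},
    {"travel":[0,-0.2,-0.2],"yaw":0},
    {"travel":[0,0,0],"yaw":0},
    {"travel":[0,0,0],"yaw":0},
  ],
)

```text
clock: 29.83
position: [0.6024, -0.1651, 0.1703]
tcp_rot: [0.0, 0.707, 0.707, 0.0]
wrist_force: [-0.3, 0.4, 0.1]
width: 0.751
grip_force: 0.0
```

```bash
python3 - <<'E'
from h import *
a=cam('scene')[0]['img'][155:300,60:310]; b=cam('side')[0]['img'][180:320,220:420]
a=cv2.resize(a,(500,290),interpolation=2); b=cv2.resize(b,(500,350)); b=b[:300]
cv2.imwrite('pics/end.png',np.vstack([a,b])[:,:,::-1])
E
```

```text
(no output)
```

View pics/end.png

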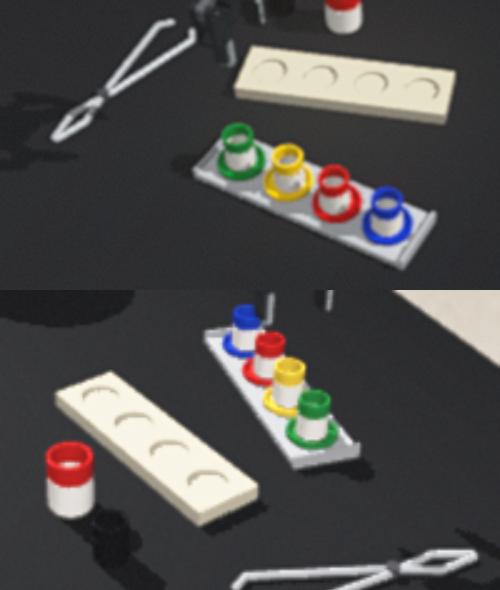

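All four stand upright in their own-colour dishes, at (240,150), (288,175), (335,195) and (387,215). The board is empty and the tongs have not moved. I'll hand the job in.

```bash
python3 -c "
from workcell import env
print(env.finish_job())"
```

```text
the job is handed in; nothing more can be done
None
```

The job is handed in: all four crucibles stand upright in the seats of their own collar colours, set down gently in about 30 s on the robot's clock, with the desiccator and tongs left alone; I got no verdict back.

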